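# Close the inlay joint and hold the boss tote tipped for picking

## Robot

A 6-joint arm with a two-finger parallel gripper is mounted at the origin on the work surface. World frame = base frame: x ahead of the robot, y to its left, z up, the work surface at z = 0. Lengths are in mm, angles in rad, forces in N, time in s.
With the tool pointing down it reaches from about 350 to 875 mm from the base axis. Payload 4.2 kg.
Tool frame: the origin (TCP) lies midway between the tips of the shut fingers; the grasp point (between the pads) lies 19 mm behind it; z points along the fingers, x is the direction in which the jaws open and shut, and the axes are right-handed (so a half turn about z gives the same grasp; the last joint's range is limited). The gripper opens to 85 mm and grips with 20 to 120 N. Pads are 22 mm wide; open, the fingers measure 114 mm over their backs; the gripper's body (76 mm by 85 mm) begins 54 mm behind the grasp point. The pads swing forward as they close: fully open they stand 13 mm farther back than shut.
Start: joints at [1.466, 0.385, 0.008, 0, -1.194, -0.259], TCP at [222.36, 584.085, 231.312] pointing down, gripper open.
Joint ranges: [-3.14, 3.14], [-1.21, 2.06], [-1.07, 1.41], [-3.16, 2.05], [-2.99, -0.16], [-3.1, 3.1]. Speed limits (rad/s): [2.79, 2.79, 3.14, 3.14, 3.14, 3.14].

## Interface

Orientations are given as [roll, pitch, yaw] about the fixed x, y, z axes, in that order (R = Rz(yaw) Ry(pitch) Rx(roll)).
In Python, from cell import robot gives the robot as it stands.
- The arm moves only by the tool move_arm, never from a script. Its argument "commands" is a list of rows, each an object of numbers: "grip": the opening, from -1 (shut) to 1 (fully open); "tx", "ty", "tz": the shift along the tool's x, y, z in units of 40 mm (1.0 is 40 mm); "rx", "ry", "rz": the turn, a rotation vector about the tool's x, y, z in units of 6 degrees (1.0 is 6 degrees). A call has 1 to 20 rows; each row shifts and turns the pose as measured when the row begins, along the tool's axes as they then stand; what a row does not reach is not made up. A row lasts 1/12 s, in which the tool goes at most 41.7 mm and 7.16 degrees, less where a joint would pass 70% of its speed; a pose out of reach is approached as far as the arm can. A call is refused whole if a number of a shift passes 1 or a number of a turn 1, either way. A call with a gripper value outside its range is refused whole. The fingers move at their own pace and stop on an object; "newtons" is the grip in N (left out, the last holds). Time passes only in rows, so rows that do not move let the fingers close. It gives the time, the measured TCP pose, the force and the opening at its end, in the units of the state.
- robot.get_state(): the state, without advancing time (a new reading comes with each control period).
- robot.capture(name): name is "side" or "top" or "wrist"; returns a dict with "frame" (400x640x3 uint8, red, green, blue), "range_z" (400x640 float32, mm along the optical axis (not along the pixel's ray), 0 where there is no reading), "intrinsics" (3x3 intrinsics, pixels), "extrinsics" (4x4, takes a point from world to camera coordinates). Camera axes: x right, y up, looking along -z (the intrinsics and any distortion apply to the point x, -y, -z); pixel columns grow to the right and rows downward; lengths in mm; the calibration is good to about 2 mm. A picture is of the moment at which its call begins.
- robot.job_done(): hands the job in, once; it reports no verdict.
The state is a dict: "time_s": time; "joint_positions": joint angles; "dq": joint speeds; "joint_torque": joint torques, N m; "eef_pos": TCP position; "ee_rot": TCP orientation; "wrist_force": force on the tool from outside, world axes, zero at the start; "ft_torque": the same for the moment, N m; "opening": opening from 0.0 (shut) to 1.0 (fully open).
Only numpy, scipy, OpenCV 4.12 (cv2) and the standard library are available. Lean on these libraries where they do the work, as an engineer would, in place of code of your own. Each camera call takes 0.05 s, during which the arm holds its last target.

## Task

Close the open joint in the inlay panel: slide the loose module along its row until it butts flush against its glued neighbour. Then take the parts tote by its handle, lift it a good hand's breadth clear of the bench and tip it towards its low-cut picking corner until all four loose bosses have slid together into that corner, ready for the inlayer to pick from. Spill none and leave the other things on the bench alone; the program finishes still holding the tote up, tilted and still.

Things in the scene. Friction and masses are not known exactly. Their poses are not given: they have to be found in the camera images.
- panel: Inlay panel in assembly, fixed to the bench. Origin: centre of the underside of its 310 (x) x 193 (y) x 12 mm board. Rails 15 mm wide, 30 mm high along both sides and the +x end; the -x end is open, towards the robot. Five modules like the loose one are glued on: three in the -y row, two in the +y row. The vacant place is an 83 mm wide channel about y = +40 mm, from x = -20 to the open end at -155.
- panel_joint (a point): The joint to close: middle of the -x edge face of the last glued module of the +y row, at (-20, 40, 21) mm in the panel's frame. Axes as the panel's: +x points into the glued module, away from the loose one.
- module_center (a point): Loose module: wooden tile 80 x 80 x 18 mm, 0.11 kg, with an octagonal boss on top (36 mm across, 19 mm high). Point: tile centre, 9 mm above its underside, 21 above the bench. It lies in the channel, axes along the panel's, 15 to 35 mm short; flush, it is 40 mm to -x of panel_joint. Slides at 1 to 2 N: push its -x edge with shut fingertips, or draw it by its boss.
- tote: Loose wooden parts tote, 0.35 to 0.55 kg. Origin: centre of its underside, x along its handle, z up. Outside 240 (x) x 160 (y) mm, floor 6, walls 8 thick and 50 high, but cut down to 28 mm at the picking corner (+x, +y): last 90 mm of the +y wall, last 56 mm of the +x wall. End posts 44 mm wide, 150 mm high carry the handle. Four loose bosses lie in it.
- tote_grip (a point): Centre of the tote's handle: a flat-sided wooden bar along the tote's x, 22 mm wide (y), 32 mm deep (z), 224 mm long between the end posts; this point is 134 mm above the tote's underside. Axes as the tote's. Free space beside and under the bar.
- tote_corner (a point): Inside bottom corner of the tote at its low-cut picking corner: (112, 72, 6) mm in the tote's frame. The outside bottom corner is 8 mm further out each way and 6 mm lower.
- tote_mid (a point): Middle of the tote's inside, 25 mm above its underside, below the handle's centre.
- boss1_center (a point): Loose octagonal wooden boss, 26 mm across, 15 mm high, 14 g, lying flat in the tote; point: its centre, 7 mm above its underside. Waxed boss on lacquered tote is slippery (friction 0.16 to 0.24): it starts to slide at 9 to 14 degrees of tilt, but one rubbing along a wall as well needs up to 25, tipped equally towards both walls of the corner.
- boss2_center (a point): Another loose boss, exactly as boss1.
- boss3_center (a point): Another loose boss, exactly as boss1.
- boss4_center (a point): Another loose boss, exactly as boss1.
- gauge: Bystander: wooden marking gauge, 200 x 60 x 64 mm, on the bench between panel and tote. Origin under its middle. Leave alone.
- sanding_block: Bystander: cork sanding block 100 x 60 x 26 mm, between panel and tote. Origin under its middle. Leave alone.
- glue: Bystander: white glue bottle, 60 mm across, 170 mm high, standing to the robot's right. Origin under its middle. Leave alone.
- try_square: Bystander: try square, stock 130 mm, blade 200 mm, 18 mm high, to the robot's left. Origin under the stock's middle. Leave alone.
Not all that is in view belongs to the job. What is shaped like the part that bears module_center but pink is not meant.

How it is judged (in metres and radians):
On the way, in this order (a step that is already met when the one before it is completed fails the run):
1. the loose module is butted flush against its glued neighbour (x of module_center in the frame of panel above -0.0625 m and y of module_center in the frame of panel between 0.036 and 0.044 m and z of module_center in the frame of panel between 0.018 and 0.024 m and angle between the x axis of module_center and the x axis of panel, either way round below 0.05 rad), for 0.2 s.
2. the tote is lifted off the bench in the fingers (contact force between the fingers and tote above 2 N and height (world z) of tote_corner above 0.05 m and contact force between tote and panel below 0.3 N), for 0.2 s.
At the end, for the whole second after the job is handed in: Module flush (gap under 2.5 mm, flat, square within 3 deg). Tote held by the fingers alone (over 2 N), its picking corner over 50 mm above the bench, tilted 15 to 55 deg, still; all four boss centres within 100 mm of the inside bottom corner there (all of step 1 and all of step 2 and angle between tote's own z axis and vertical between 0.26 and 0.96 rad and linear speed of tote below 0.03 m/s and angular speed of tote below 0.15 rad/s and distance between each of boss1_center, boss2_center, boss3_center, boss4_center and tote_corner below 0.1 m and linear speed of each of boss1, boss2, boss3, boss4 below 0.04 m/s); the arm keeps its last pose, push and grip.
It fails at once if a boss leaves the tote (distance between any of boss1_center, boss2_center, boss3_center, boss4_center and tote_mid above 0.165 m).
It fails at once if a bystander is disturbed (moved by over 30 mm) (distance of any of gauge, sanding_block, glue, try_square from where it was at the start of the episode above 0.03 m).
It also fails if it takes over 53 s, if anything falls off the work surface, if the arm or the gripper's body presses on something with over 40 N, if the wrist force passes 120 N, or if a joint passes its speed limit or range.

## Working session

There is one attempt and no reset: what is moved stays moved. The work goes in short steps, Python scripts to look and compute and a tool call to move; the robot and the scene stay as the last step left them, time stands still between calls to the robot, and variables do not carry over. Pictures are saved under pics/ and viewed, and the job is handed in when it is done.

Besides the shell and the picture viewer there is one more tool, called after ">>>" by a JSON object that holds its "api" and its "payload", one argument or row to a line. move_arm: Moves the arm, as the interface text tells. Its arguments: {"type":"object","properties":{"commands":{"type":"array"},"newtons":{"type":"number"}},"required":["commands"]}

```bash
ls; mkdir -p pics
python3 - <<'E'
from cell import robot
import cv2,numpy as np,pickle
s=robot.get_state();print(s)
D={}
for n in ["top","side"]:
    c=robot.capture(n);D[n]=c
    cv2.imwrite(f"pics/{n}0.png",c["frame"][:,:,::-1])
    print(n,c["intrinsics"],c["extrinsics"].round(3))
pickle.dump(D,open("d0.pkl","wb"))
E
```

```text
pics
{'time_s': 0.0, 'joint_positions': array([ 1.46559021e+00,  3.85595334e-01,  6.59725621e-03, -5.01008668e-04,
       -1.19404287e+00, -2.58624615e-01]), 'dq': array([ 9.37702698e-05, -2.26689852e-04, -1.37724854e-03, -1.99003229e-04,
       -2.30712684e-03,  2.52330527e-05]), 'joint_torque': array([-1.90535196e-03, -3.92293954e+01,  1.88408178e+01,  4.18631852e+00,
       -4.52825203e-03,  7.77508831e-06]), 'eef_pos': array([222.16746748, 583.53056854, 230.18673034]), 'ee_rot': array([-3.14146855e+00, -2.28904909e-03, -1.93481205e+00]), 'wrist_force': array([ 0.04744724,  0.93409385, -0.61705667]), 'ft_torque': array([0.05545696, 0.00155064, 0.01330468]), 'opening': 0.9997441383712427}
top [[473.47647145   0.         318.63589946]
 [  0.         473.47647145 201.57259781]
 [  0.           0.           1.        ]] [[-5.000000e-03 -1.000000e+00 -2.000000e-02  4.358700e+01]
 [ 9.860000e-01 -8.000000e-03  1.680000e-01 -5.140380e+02]
 [-1.680000e-01 -1.900000e-02  9.860000e-01 -1.619456e+03]
 [ 0.000000e+00  0.000000e+00  0.000000e+00  1.000000e+00]]
side [[457.55759579   0.         326.06314463]
 [  0.         457.55759579 196.09580149]
 [  0.           0.           1.        ]] [[ 9.650000e-01 -2.600000e-01  1.700000e-02 -4.921580e+02]
 [ 1.610000e-01  6.480000e-01  7.450000e-01 -1.821330e+02]
 [-2.050000e-01 -7.160000e-01  6.670000e-01 -1.362742e+03]
 [ 0.000000e+00  0.000000e+00  0.000000e+00  1.000000e+00]]
```

View pics/top0.png

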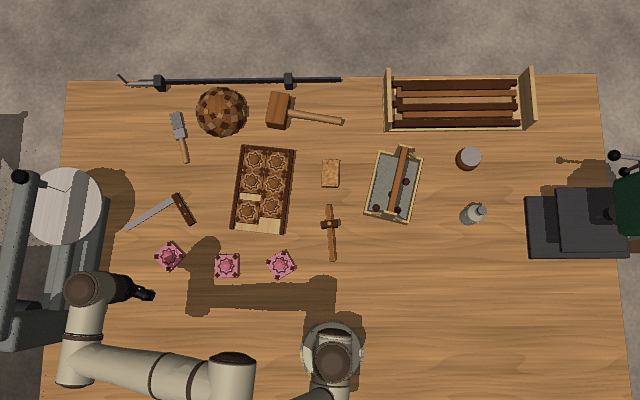

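View pics/side0.png

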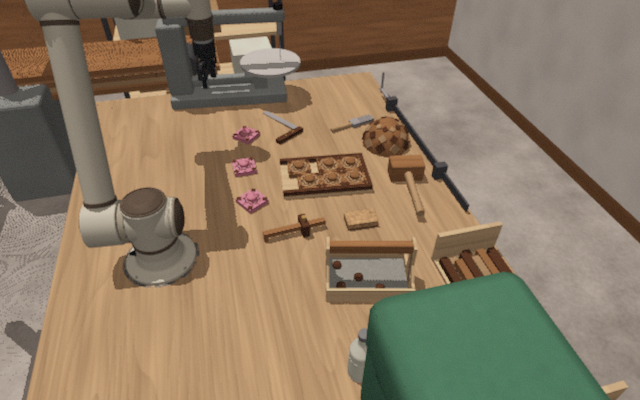

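Top view: the panel is at about (263,190), with the loose-module candidate near (248,212). The pink decoys are at (168,256), (227,266) and (281,264), and the tote is at (393,183). I'll check close crops next.

Run:
```python
import cv2,numpy as np,pickle
D=pickle.load(open("d0.pkl","rb"))
t=D["top"]["frame"][:,:,::-1];s=D["side"]["frame"][:,:,::-1]
a=cv2.resize(t[140:240,225:305],None,fx=5,fy=5,interpolation=cv2.INTER_CUBIC)
b=cv2.resize(t[138:228,358:430],None,fx=5,fy=5,interpolation=cv2.INTER_CUBIC)
h=np.zeros((500,800,3),np.uint8);h[:500,:400]=a;h[:450,400:760]=b
cv2.imwrite("pics/ctop.png",h)
a=cv2.resize(s[145:205,270:380],None,fx=5,fy=5,interpolation=cv2.INTER_CUBIC)
b=cv2.resize(s[230:310,315:425],None,fx=3.5,fy=3.5,interpolation=cv2.INTER_CUBIC)
h=np.zeros((600,550,3),np.uint8);h[:300,:550]=a;h[300:580,:385]=b
cv2.imwrite("pics/cside.png",h)
```

```text
(no output)
```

View pics/ctop.png

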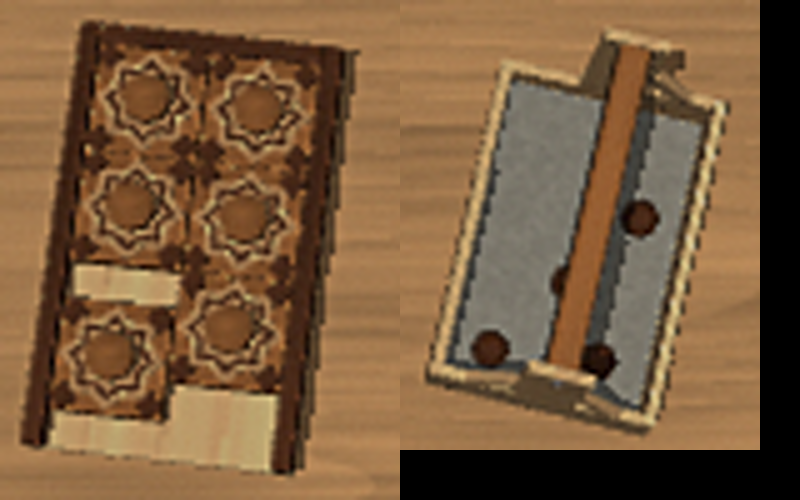

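View pics/cside.png

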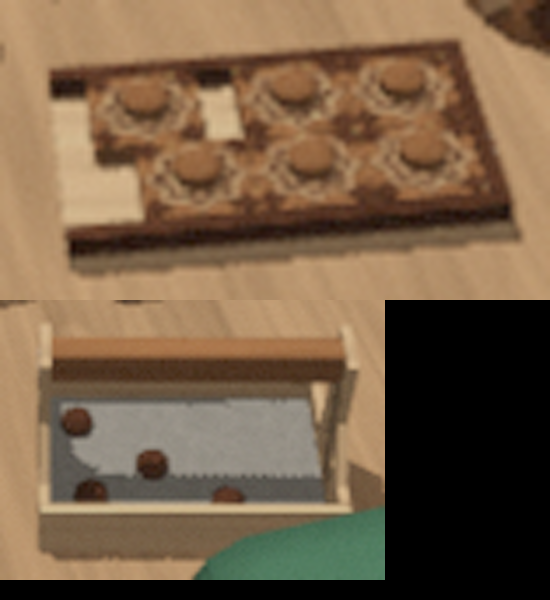

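```bash
cat > h.py <<'E'
import numpy as np,cv2
def cloud(c):
    K=c["intrinsics"];E=np.array(c["extrinsics"],float);z=c["range_z"].astype(float)
    v,u=np.mgrid[0:z.shape[0],0:z.shape[1]]
    x=(u-K[0,2])/K[0,0]*z;y=(v-K[1,2])/K[1,1]*z
    P=np.stack([x,-y,-z],-1)
    return (P-E[:3,3])@E[:3,:3]
def ray(c,u,v,Z):
    K=c["intrinsics"];E=np.array(c["extrinsics"],float);R=E[:3,:3]
    d=R.T@np.array([(u-K[0,2])/K[0,0],-(v-K[1,2])/K[1,1],-1.]);o=-R.T@E[:3,3]
    return o+d*(Z-o[2])/d[2]
def proj(c,P):
    K=c["intrinsics"];E=np.array(c["extrinsics"],float)
    q=np.atleast_2d(P)@E[:3,:3].T+E[:3,3]
    return np.stack([K[0,0]*q[:,0]/-q[:,2]+K[0,2],K[1,1]*-q[:,1]/-q[:,2]+K[1,2]],-1)
E
python3 - <<'E'
import cv2,numpy as np,pickle
from h import *
D=pickle.load(open("d0.pkl","rb"))
for n in ["top","side"]:
    c=D[n];P=cloud(c);
    ok=c["range_z"]>0
    print(n,ok.mean())
    uv=(263,225) if n=="top" else (300,300)
c=D["top"];P=cloud(c)
for (u,v) in [(325,230),(347,200),(330,172),(403,170),(385,215),(370,180),(248,210),(241,226),(253,177),(247,197)]:
    print((u,v),P[v,u].round(1))
# bench
c=D["side"];Q=cloud(c)
for (u,v) in [(230,230),(370,247),(375,270),(337,265),(310,180)]: print((u,v),Q[v,u].round(1))
# tote region from both
for n,X in (("top",P),("side",Q)):
    m=(X[...,0]>480)&(X[...,0]<820)&(X[...,1]>-330)&(X[...,1]<-80)&(X[...,2]>40)&(D[n]["range_z"]>0)
    A=X[m]; print(n,len(A))
    b=A[(A[:,2]>140)]; print("top bar",b.min(0),b.max(0))
E
```

```text
top 0.995953125
side 0.9893828125
(325, 230) [419.4  18.8  -6.7]
(347, 200) [526.6 -61.3   0.6]
(330, 172) [626.1  -0.9  19.9]
(403, 170) [ 636.  -266.6   -1.5]
(385, 215) [ 457.6 -184.7   96.1]
(370, 180) [ 598.6 -145.3    4.8]
(248, 210) [484.9 286.9  53.2]
(241, 226) [434.  318.   10.7]
(253, 177) [605.5 273.5  41.2]
(247, 197) [537.4 297.3  18.5]
(230, 230) [211.2  60.    2.7]
(370, 247) [ 563.9 -236.3  147.2]
(375, 270) [ 601.2 -208.1    6.6]
(337, 265) [ 495.5 -173.7   20.3]
(310, 180) [504.6 196.9  38.9]
top 958
top bar [ 480.15275299 -271.93773979  140.42160636] [ 691.71872334 -189.40257706  158.61481522]
side 1912
top bar [ 480.43210668 -278.80295615  140.01551414] [ 693.30764655 -195.59024522  154.48473009]
```

Run:
```python
import cv2,numpy as np,pickle
from h import *
from cell import robot
D=pickle.load(open("d0.pkl","rb"))
c=D["top"];P=cloud(c)
for (u,v) in [(237,190),(238,185),(265,147),(290,180),(287,205)]: print(P[v,u].round(1))
for u,v in [(241.5,144.5),(294,149.5),(230.6,229),(283,234)]: print(ray(c,u,v,30).round(1))
w=robot.capture("wrist");cv2.imwrite("pics/w0.png",w["frame"][:,:,::-1]);print(w["intrinsics"],w["extrinsics"].round(3)); E=w["extrinsics"];print(-E[:3,:3].T@E[:3,3])
```

```text
[560.7 331.3  31.9]
[578.4 327.8  33.9]
[718.6 233.6  30.9]
[599.7 143.8  12.1]
[508.6 154.3   9.6]
[729.1 319.3  30. ]
[708.3 128.5  30. ]
[421.3 350.9  30. ]
[402.4 166.   30. ]
[[294.59253046   0.         312.41820378]
 [  0.         294.59253046 197.52262728]
 [  0.           0.           1.        ]] [[-3.56000e-01 -9.35000e-01  2.00000e-03  6.24433e+02]
 [ 9.00000e-01 -3.43000e-01 -2.68000e-01  3.45330e+01]
 [ 2.51000e-01 -9.40000e-02  9.64000e-01 -3.78245e+02]
 [ 0.00000e+00  0.00000e+00  0.00000e+00  1.00000e+00]]
[285.88336825 560.01931537 372.59608822]
```

View pics/w0.png

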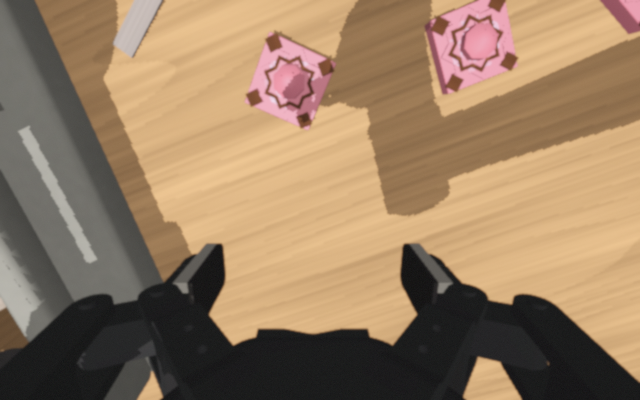

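Loose module candidates, in top-view pixels: the brown tile at (247,210), and pink tiles at (168,256), (227,266) and (281,264). The description says to leave pink alone, and only the brown tile lies in the channel with a gap in front of it, at (249,197). I choose (247,210). I'm moving the wrist camera over it for a close check.

>>> {"api": "move_arm", "payload": {
  "commands": [
    {"grip": -1,"tx": 0.6,"ty": -0.8},
    {"tx": 0.6,"ty": -0.8},
    {"tx": 0.6,"ty": -0.8},
    {"tx": 0.6,"ty": -0.8},
    {"tx": 0.6,"ty": -0.8},
    {"tx": 0.6,"ty": -0.8},
    {"tx": 0.6,"ty": -0.8},
    {"tx": 0.6,"ty": -0.8},
    {"rz": -0.8},
    {"rz": -0.8},
    {"rz": -0.8},
    {"rz": 0}
  ]
}}

```text
validation failed for argument at $.co...
```

Run:
```python
import cv2,numpy as np,pickle
from h import *
from cell import robot
w=robot.capture("wrist");cv2.imwrite("pics/w1.png",w["frame"][:,:,::-1]);pickle.dump(w,open("w1.pkl","wb"))
s=robot.get_state();print(s["time_s"],s["eef_pos"],s["ee_rot"],s["opening"],s["joint_positions"])
```

```text
0.2 [222.27130045 583.76169438 230.65708932] [-3.14147446e+00 -1.32923849e-03 -1.93469605e+00] 1.00434296448964 [ 1.46557780e+00  3.85231368e-01  7.13970825e-03 -2.42795709e-04
 -1.19401992e+00 -2.58591636e-01]
```

View pics/w1.png

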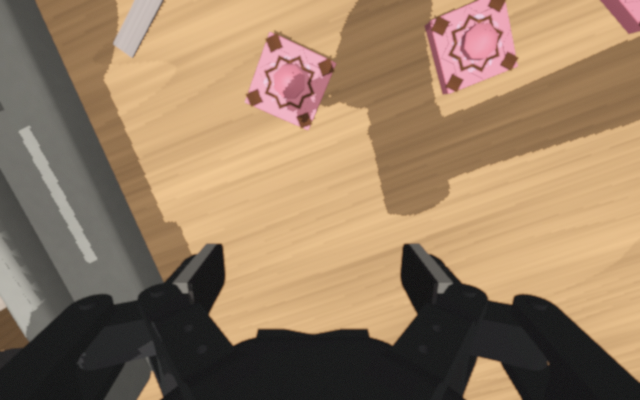

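Nothing moved, because the call was refused. I'll try again with every field filled in each row.

>>> {"api": "move_arm", "payload": {
  "commands": [
    {"grip": -1,"tx": 0.6,"ty": -0.8,"tz": 0,"rx": 0,"ry": 0,"rz": 0},
    {"grip": -1,"tx": 0.6,"ty": -0.8,"tz": 0,"rx": 0,"ry": 0,"rz": 0},
    {"grip": -1,"tx": 0.6,"ty": -0.8,"tz": 0,"rx": 0,"ry": 0,"rz": 0},
    {"grip": -1,"tx": 0.6,"ty": -0.8,"tz": 0,"rx": 0,"ry": 0,"rz": 0},
    {"grip": -1,"tx": 0.6,"ty": -0.8,"tz": 0,"rx": 0,"ry": 0,"rz": 0},
    {"grip": -1,"tx": 0.6,"ty": -0.8,"tz": 0,"rx": 0,"ry": 0,"rz": 0},
    {"grip": -1,"tx": 0.6,"ty": -0.8,"tz": 0,"rx": 0,"ry": 0,"rz": 0},
    {"grip": -1,"tx": 0.6,"ty": -0.8,"tz": 0,"rx": 0,"ry": 0,"rz": 0},
    {"grip": -1,"tx": 0,"ty": 0,"tz": 0,"rx": 0,"ry": 0,"rz": -0.8},
    {"grip": -1,"tx": 0,"ty": 0,"tz": 0,"rx": 0,"ry": 0,"rz": -0.8},
    {"grip": -1,"tx": 0,"ty": 0,"tz": 0,"rx": 0,"ry": 0,"rz": -0.8},
    {"grip": -1,"tx": 0,"ty": 0,"tz": 0,"rx": 0,"ry": 0,"rz": 0}
  ]
}}

```text
time_s: 1.2
eef_pos: [398.6, 299.5, 227.4]
ee_rot: [3.14, -0.005, -1.672]
wrist_force: [-1.2, 1.0, -0.1]
opening: -0.001
```

```bash
cat > look.py <<'E'
import sys,cv2,pickle
from cell import robot
n=sys.argv[1]
for cam in sys.argv[2:]:
    w=robot.capture(cam);cv2.imwrite(f"pics/{n}_{cam}.png",w["frame"][:,:,::-1]);pickle.dump(w,open(f"{n}_{cam}.pkl","wb"))
s=robot.get_state();print(s["time_s"],s["eef_pos"].round(1),s["ee_rot"].round(4),s["opening"],s["joint_positions"].round(3),s["wrist_force"].round(2))
E
python3 look.py a wrist
```

```text
1.25 [398.5 299.7 227.4] [ 3.1395 -0.0052 -1.6748] 0.0002312873349477741 [ 9.710e-01  1.750e-01 -2.980e-01  1.000e-03 -1.104e+00  4.950e-01] [-0.24  0.19 -0.95]
```

View pics/a_wrist.png

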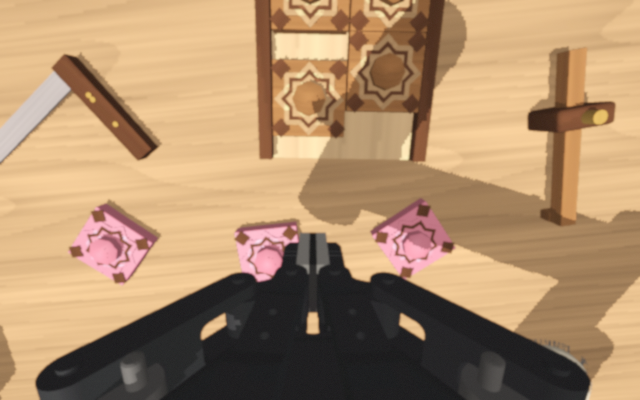

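The choice holds: the brown tile at (308,97) lies in the channel, with the open joint (bare board) at (310,45). The pink decoys are outside the panel. Next I'll measure the edges.

Run:
```python
import cv2,numpy as np,pickle
w=pickle.load(open("a_wrist.pkl","rb"));f=w["frame"][:,:,::-1]
cv2.imwrite("pics/a_crop.png",cv2.resize(f[0:170,245:450],None,fx=3.5,fy=3.5,interpolation=cv2.INTER_CUBIC))
```

```text
(no output)
```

View pics/a_crop.png

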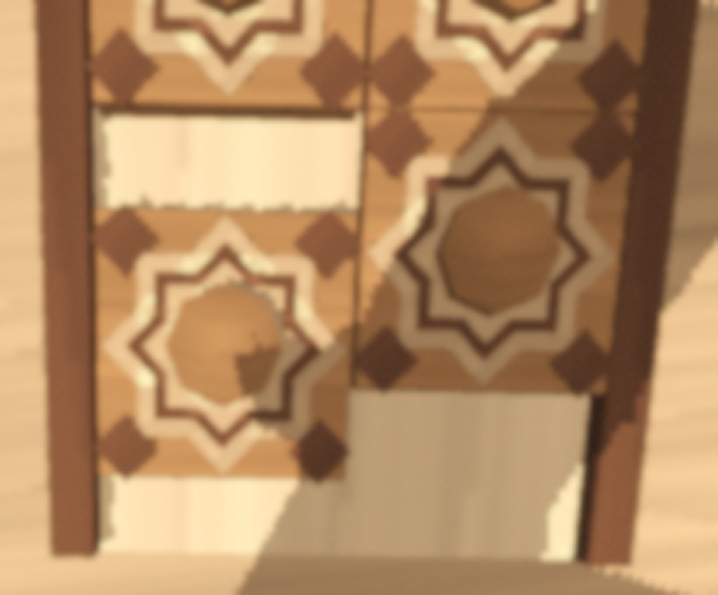

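Run:
```python
import cv2,numpy as np,pickle
from h import *
w=pickle.load(open("a_wrist.pkl","rb"));P=cloud(w)
S=lambda x,y:(245+x/3.5-.36,y/3.5-.36)
for n,x,y,z in [("mod near L",97,478,30),("mod near R",346,478,30),("mod far L",93,208,30),("mod far R",358,208,30),("glued near L",92,105,30),("glued near R",362,108,30),("third near L",354,388,30),("third near R",606,392,30),("rail L near out",52,556,30),("rail R near out",632,564,30),("rail L in",97,550,30),("board nearL",97,555,12),("board nearR",580,560,12)]:
    u,v=S(x,y);print(n,ray(w,u,v,z).round(1))
for x,y in [(220,510),(160,250),(70,400),(220,340),(300,580)]:
    u,v=S(x,y);u,v=int(u),int(v);print(np.median(P[v-1:v+2,u-1:u+2].reshape(-1,3),0).round(1))
```

```text
mod near L [448.2 339.4  30. ]
mod near R [440.  259.4  30. ]
mod far L [527.6 329.6  30. ]
mod far R [519.6 249.9  30. ]
glued near L [555.3 326.   30. ]
glued near R [546.5 246.9  30. ]
third near L [467.6 254.8  30. ]
third near R [458.4 175.5  30. ]
rail L near out [424.7 357.6  30. ]
rail R near out [402.6 167.2  30. ]
rail L in [425.2 342.6  30. ]
board nearL [421.2 345.4  12. ]
board nearR [402.4 178.5  12. ]
[432.8 301.9  11.6]
[514.  311.2  30. ]
[474.1 345.1  29.6]
[486.  295.8  48.1]
[ 4.035e+02  2.758e+02 -2.000e-01]
```

>>> {"api": "move_arm", "payload": {
  "commands": [
    {"grip": -1,"tx": -0.1,"ty": -0.4,"tz": 0.8,"rx": 0,"ry": 0,"rz": 0},
    {"grip": -1,"tx": 0,"ty": 0,"tz": 0.9,"rx": 0,"ry": 0,"rz": 0},
    {"grip": -1,"tx": 0,"ty": 0,"tz": 0.9,"rx": 0,"ry": 0,"rz": 0},
    {"grip": -1,"tx": 0,"ty": 0,"tz": 0.9,"rx": 0,"ry": 0,"rz": 0},
    {"grip": -1,"tx": 0,"ty": 0,"tz": 0.9,"rx": 0,"ry": 0,"rz": 0},
    {"grip": -1,"tx": 0,"ty": 0,"tz": 0.4,"rx": 0,"ry": 0,"rz": 0},
    {"grip": -1,"tx": 0,"ty": 0,"tz": 0,"rx": 0,"ry": 0,"rz": 0}
  ]
}}

```text
time_s: 1.83
eef_pos: [418.5, 307.5, 32.5]
ee_rot: [-3.135, 0.007, -1.687]
wrist_force: [0.1, -0.8, 0.8]
opening: 0.001
```

>>> {"api": "move_arm", "payload": {
  "commands": [
    {"grip": -1,"tx": 0.13,"ty": 0,"tz": 0.25,"rx": 0,"ry": 0,"rz": -0.13},
    {"grip": -1,"tx": 0,"ty": 0,"tz": 0,"rx": 0,"ry": 0,"rz": 0}
  ]
}}

```text
time_s: 2.0
eef_pos: [417.5, 302.8, 21.6]
ee_rot: [-3.136, 0.004, -1.674]
wrist_force: [-0.4, -0.1, 0.4]
opening: -0.002
```

```bash
python3 look.py b wrist
```

```text
2.05 [418.7 304.3  23.1] [-3.1331  0.0072 -1.6734] 0.0003081540185107282 [ 0.945  0.456 -0.512  0.007 -0.592  0.518] [-0.17  0.18  0.55]
```

View pics/b_wrist.png

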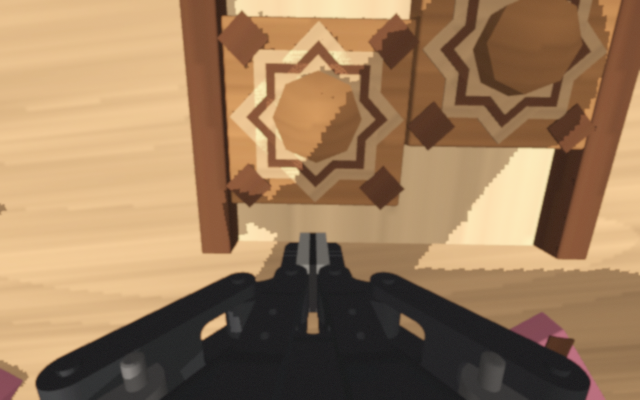

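The shut tips at (313,240) are centred behind the tile's near edge (v≈203). Pushing.

>>> {"api": "move_arm", "payload": {
  "commands": [
    {"grip": -1,"tx": 0,"ty": -0.3,"tz": 0,"rx": 0,"ry": 0,"rz": 0},
    {"grip": -1,"tx": 0,"ty": -0.2,"tz": 0,"rx": 0,"ry": 0,"rz": 0},
    {"grip": -1,"tx": 0,"ty": -0.2,"tz": 0,"rx": 0,"ry": 0,"rz": 0},
    {"grip": -1,"tx": 0,"ty": -0.2,"tz": 0,"rx": 0,"ry": 0,"rz": 0},
    {"grip": -1,"tx": 0,"ty": 0,"tz": 0,"rx": 0,"ry": 0,"rz": 0}
  ]
}}

```text
time_s: 2.47
eef_pos: [460.5, 304.5, 29.8]
ee_rot: [-3.126, 0.016, -1.674]
wrist_force: [0.0, -0.6, 0.8]
opening: 0.002
```

```bash
python3 look.py c wrist
```

```text
2.5167 [460.  304.4  29.7] [-3.1265  0.0162 -1.6737] 0.00164748506923669 [ 0.881  0.484 -0.43   0.006 -0.635  0.582] [0.06 0.39 0.49]
```

View pics/c_wrist.png

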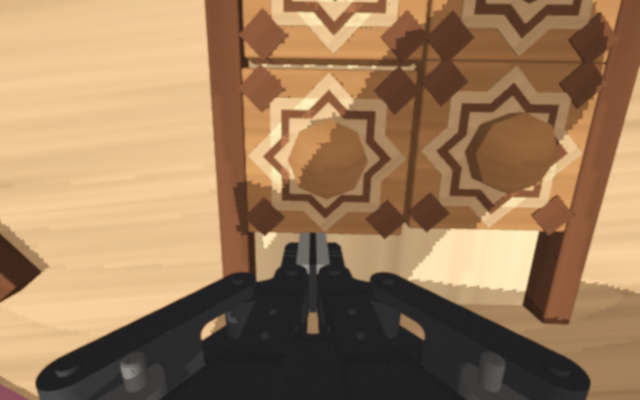

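A gap of about 2 mm is left, and the tips have crept up to z≈30. I'll back off, drop, re-centre and level, then push again.

>>> {"api": "move_arm", "payload": {
  "commands": [
    {"grip": -1,"tx": 0,"ty": 0.2,"tz": 0,"rx": 0,"ry": 0,"rz": 0},
    {"grip": -1,"tx": 0.12,"ty": 0,"tz": 0.25,"rx": -0.15,"ry": 0.15,"rz": 0},
    {"grip": -1,"tx": 0,"ty": 0,"tz": 0,"rx": 0,"ry": 0,"rz": 0}
  ]
}}

```text
time_s: 2.77
eef_pos: [451.3, 300.3, 19.7]
ee_rot: [3.141, 0.001, -1.675]
wrist_force: [0.6, -0.5, -1.0]
opening: -0.007
```

>>> {"api": "move_arm", "payload": {
  "commands": [
    {"grip": -1,"tx": 0.02,"ty": -0.2,"tz": 0,"rx": 0,"ry": 0,"rz": 0},
    {"grip": -1,"tx": 0,"ty": -0.1,"tz": 0,"rx": 0,"ry": 0,"rz": 0},
    {"grip": -1,"tx": 0,"ty": -0.05,"tz": 0,"rx": 0,"ry": 0,"rz": 0},
    {"grip": -1,"tx": 0,"ty": -0.05,"tz": 0,"rx": 0,"ry": 0,"rz": 0}
  ]
}}

```text
time_s: 3.1
eef_pos: [461.3, 297.7, 19.1]
ee_rot: [3.129, -0.004, -1.676]
wrist_force: [-11.4, 5.4, 6.1]
opening: 0.002
```

```bash
python3 look.py d wrist
```

```text
3.15 [461.3 297.7  19.1] [ 3.1291 -0.0045 -1.6759] -0.001440943370282769 [ 0.864  0.509 -0.411 -0.013 -0.661  0.612] [-11.66   3.78   7.16]
```

View pics/d_wrist.png

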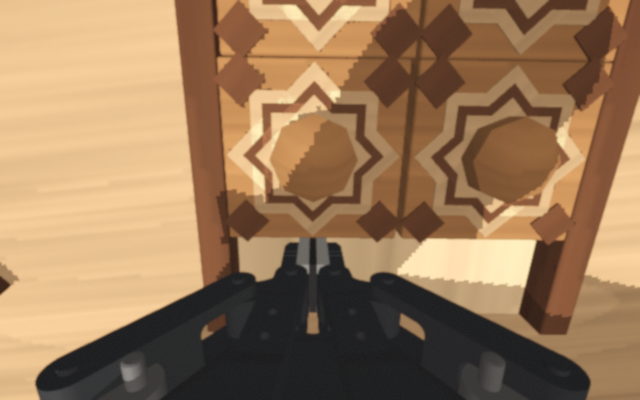

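Flush: the joint line at v≈58 is closed and the contact force is about 12 N. I'll back off, rise, and work out the tote's coarse pose.

>>> {"api": "move_arm", "payload": {
  "commands": [
    {"grip": -1,"tx": 0,"ty": 0.2,"tz": 0,"rx": 0,"ry": 0,"rz": 0},
    {"grip": -1,"tx": 0,"ty": 0.2,"tz": -0.3,"rx": 0,"ry": 0,"rz": 0},
    {"grip": -1,"tx": 0,"ty": 0,"tz": -0.9,"rx": 0,"ry": 0,"rz": 0},
    {"grip": -1,"tx": 0,"ty": 0,"tz": -0.9,"rx": 0,"ry": 0,"rz": 0},
    {"grip": -1,"tx": 0,"ty": 0,"tz": -0.9,"rx": 0,"ry": 0,"rz": 0},
    {"grip": -1,"tx": 0,"ty": 0,"tz": -0.9,"rx": 0,"ry": 0,"rz": 0},
    {"grip": -1,"tx": 0,"ty": 0,"tz": -0.9,"rx": 0,"ry": 0,"rz": 0},
    {"grip": -1,"tx": 0,"ty": 0,"tz": -0.9,"rx": 0,"ry": 0,"rz": 0},
    {"grip": -1,"tx": 0,"ty": 0,"tz": -0.9,"rx": 0,"ry": 0,"rz": 0},
    {"grip": -1,"tx": 0,"ty": 0,"tz": 0,"rx": 0,"ry": 0,"rz": 0}
  ]
}}

```text
time_s: 3.98
eef_pos: [448.4, 298.9, 293.5]
ee_rot: [3.129, -0.012, -1.676]
wrist_force: [0.0, 0.8, 1.3]
opening: 0.002
```

```bash
python3 look.py e wrist
python3 - <<'E'
import pickle
from h import *
c=pickle.load(open("d0.pkl","rb"))["top"]
for p in [(404.4,147),(391.4,211)]: print(ray(c,*p,150).round(1))
# tote rim corners TL,TR,BL,BR at z~50
for x,y in [(505,65),(728,105),(430,378),(655,430)]:
    print(ray(c,358+(x-400)/5,138+y/5,50).round(1))
E
```

```text
4.0333 [446.9 298.3 290.1] [ 3.1243 -0.0144 -1.6768] -0.0007614858365439574 [ 0.887  0.209 -0.09  -0.007 -1.293  0.58 ] [ 0.18  0.58 -0.47]
[ 678.7 -249.2  150. ]
[ 463.  -199.3  150. ]
[ 693.9 -175.6   50. ]
[ 663.  -332.2   50. ]
[ 469.5 -117.6   50. ]
[ 432.  -272.2   50. ]
```

View pics/e_wrist.png

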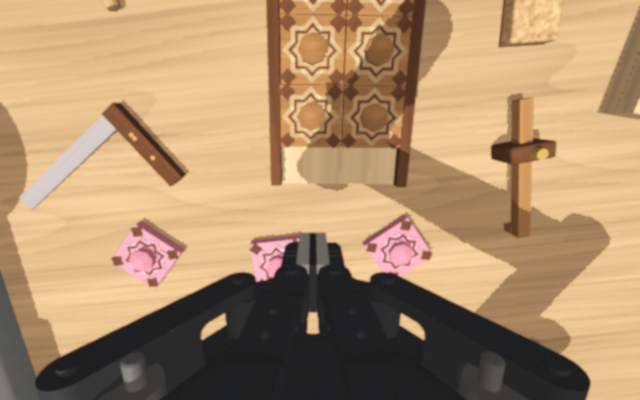

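The joint is closed: the loose tile's near edge lines up with the -y row at v≈148, and the bystanders are untouched. Next I'll move over the tote with the gripper open.

>>> {"api": "move_arm", "payload": {
  "commands": [
    {"grip": 1,"tx": 0.9,"ty": -0.1,"tz": 0,"rx": 0,"ry": 0,"rz": 0},
    {"grip": 1,"tx": 0.9,"ty": -0.1,"tz": 0,"rx": 0,"ry": 0,"rz": 0},
    {"grip": 1,"tx": 0.9,"ty": -0.1,"tz": 0,"rx": 0,"ry": 0,"rz": 0},
    {"grip": 1,"tx": 0.9,"ty": -0.1,"tz": 0,"rx": 0,"ry": 0,"rz": 0},
    {"grip": 1,"tx": 0.9,"ty": -0.1,"tz": 0,"rx": 0,"ry": 0,"rz": 0},
    {"grip": 1,"tx": 0.9,"ty": -0.1,"tz": 0,"rx": 0,"ry": 0,"rz": 0},
    {"grip": 1,"tx": 0.9,"ty": -0.1,"tz": 0,"rx": 0,"ry": 0,"rz": 0},
    {"grip": 1,"tx": 0.9,"ty": -0.1,"tz": 0,"rx": 0,"ry": 0,"rz": 0},
    {"grip": 1,"tx": 0.9,"ty": -0.1,"tz": 0,"rx": 0,"ry": 0,"rz": 0},
    {"grip": 1,"tx": 0.9,"ty": -0.1,"tz": 0,"rx": 0,"ry": 0,"rz": 0},
    {"grip": 1,"tx": 0.9,"ty": -0.1,"tz": 0,"rx": 0,"ry": 0,"rz": 0},
    {"grip": 1,"tx": 0.9,"ty": -0.1,"tz": 0,"rx": 0,"ry": 0,"rz": 0},
    {"grip": 1,"tx": 0.9,"ty": -0.1,"tz": 0,"rx": 0,"ry": 0,"rz": 0},
    {"grip": 1,"tx": 0,"ty": 0,"tz": 0,"rx": 0.15,"ry": -0.15,"rz": 0.6},
    {"grip": 1,"tx": 0,"ty": 0,"tz": 0,"rx": 0,"ry": 0,"rz": 0.6},
    {"grip": 1,"tx": 0,"ty": 0,"tz": 0,"rx": 0,"ry": 0,"rz": 0}
  ]
}}

```text
time_s: 5.37
eef_pos: [440.3, -195.9, 277.1]
ee_rot: [3.118, -0.007, -1.809]
wrist_force: [-0.1, 0.3, 0.3]
opening: 1.0
```

```bash
python3 look.py f wrist side
```

```text
5.4667 [ 440.5 -195.1  277.3] [ 3.1176 -0.0067 -1.8046] 0.99636190853369 [-0.077  0.117 -0.239  0.003 -1.239  1.413] [ 0.38 -0.16  1.06]
```

View pics/f_wrist.png

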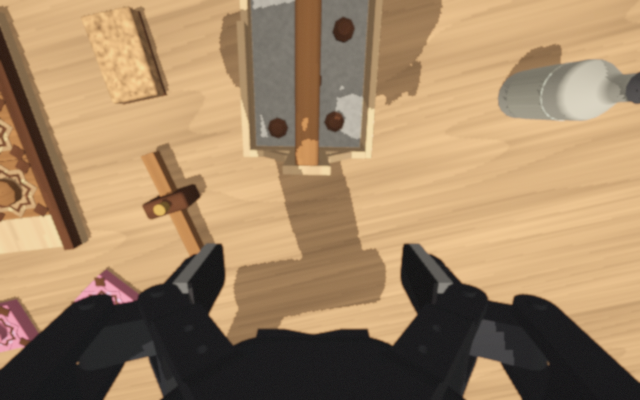

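The near end of the tote, at (308,160), is visible with four bosses about; the far end is out of the frame. I'll move forward and up.

>>> {"api": "move_arm", "payload": {
  "commands": [
    {"grip": 1,"tx": 0,"ty": -0.8,"tz": -0.4,"rx": 0.2,"ry": 0,"rz": 0},
    {"grip": 1,"tx": 0,"ty": -0.8,"tz": -0.4,"rx": 0,"ry": 0,"rz": 0},
    {"grip": 1,"tx": 0,"ty": -0.8,"tz": -0.4,"rx": 0,"ry": 0,"rz": 0},
    {"grip": 1,"tx": 0,"ty": 0,"tz": 0,"rx": 0,"ry": 0,"rz": 0}
  ]
}}

```text
time_s: 5.8
eef_pos: [533.9, -214.6, 321.7]
ee_rot: [3.131, -0.007, -1.794]
wrist_force: [1.3, 0.8, 1.0]
opening: 1.001
```

```bash
python3 look.py g wrist
python3 - <<'E'
import cv2
f=cv2.imread("pics/g_wrist.png");cv2.imwrite("pics/g_crop.png",cv2.resize(f[0:270,200:440],None,fx=2.2,fy=2.2,interpolation=cv2.INTER_CUBIC))
E
```

```text
5.85 [ 531.3 -213.7  320.3] [ 3.1267 -0.0059 -1.7946] 1.0004634082492818 [-0.097  0.254  0.039  0.004 -1.371  1.444] [-0.02  0.25 -0.41]
```

View pics/g_crop.png

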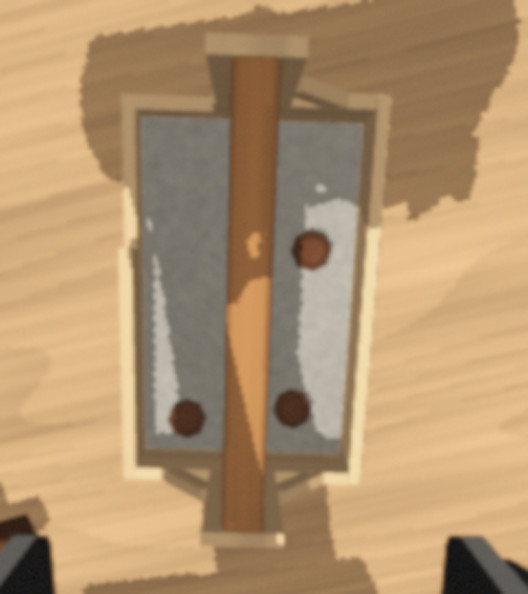

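The low-cut corner is the far left one: the left wall steps down at (130,240) in the crop and the far end wall is lower on its left. So the tote's +x points away from the robot. Measuring the handle.

Run:
```python
import cv2,numpy as np,pickle
from h import *
w=pickle.load(open("g_wrist.pkl","rb"));P=cloud(w)
f=w["frame"];hsv=cv2.cvtColor(f,cv2.COLOR_RGB2HSV)
S=lambda x,y:(200+(x+.5)/2.2-.5,(y+.5)/2.2-.5)
bar=[]
for y in range(80,520,20):
    u,v=S(252,y);u,v=int(u),int(v);bar.append(P[v,u])
bar=np.array(bar);print(bar[:,2].round(1))
w2=pickle.load(open("f_wrist.pkl","rb"))
Z=150
a=[ray(w,*S(x,y),Z) for x,y in [(231,80),(279,80),(222,520),(266,520)]]
print(np.round(a,1))
cf=(a[0]+a[1])/2;cn=(a[2]+a[3])/2;d=cf-cn;print("yaw",np.degrees(np.arctan2(d[1],d[0])), "w",np.linalg.norm(a[0]-a[1]),np.linalg.norm(a[2]-a[3]))
pf=ray(w,*S(256,57),Z);pn=ray(w,*S(243.5,532),Z);print(pf,pn,(pf+pn)/2,np.linalg.norm(pf-pn))
# two-view triangulate the near bar end: f image vs g
print(ray(w2,308.5,165,150),ray(w,*S(243.5,535),150))
r=[ray(w,*S(x,y),50) for x,y in [(390,97),(125,478),(358,482)]];print(np.round(r,1),np.mean([r[0],r[1]],0))
# from boss positions
for x,y in [(311,249),(188,418),(292,408)]: print(ray(w,*S(x,y),20).round(1))
s=pickle.load(open("f_side.pkl","rb"));cv2.imwrite("pics/f_sc.png",cv2.resize(s["frame"][200:330,280:440,::-1],None,fx=4,fy=4))
```

```text
[151.8 150.6 148.1 148.4 149.6 149.6 150.7 150.4 148.9 149.7 150.1 149.
 149.5 150.  149.3 150.2 151.3 149.4 150.3 150.1 463.2 150.3]
[[ 671.3 -239.2  150. ]
 [ 666.7 -259.5  150. ]
 [ 471.1 -187.4  150. ]
 [ 465.9 -209.8  150. ]]
yaw -14.210881184878376 w 20.84850315637244 23.010020775250382
[ 677.58213752 -251.70894807  150.        ] [ 461.90183333 -196.79212616  150.        ] [ 569.74198542 -224.25053712  150.        ] 222.56201595276454
[ 461.69723147 -197.95902052  150.        ] [ 460.22610602 -196.40834032  150.        ]
[[ 664.6 -330.    50. ]
 [ 473.9 -117.4   50. ]
 [ 435.7 -270.6   50. ]] [ 569.24633114 -223.71990418   50.        ]
[ 591.2 -272.    20. ]
[ 497.9 -164.9   20. ]
[ 488.7 -238.    20. ]
```

View pics/f_sc.png

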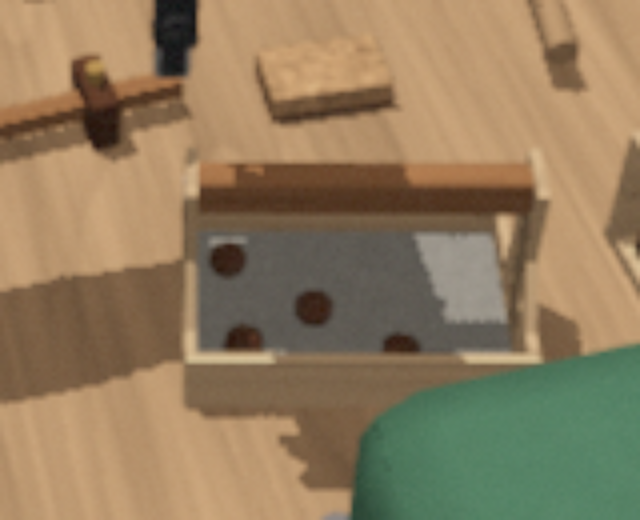

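The bar top measures z=150, with its centre at (569.6,-224) and yaw -14.2°, which agrees with the text. I'll align above it and descend in two stages.

>>> {"api": "move_arm", "payload": {
  "commands": [
    {"grip": 1,"tx": 0,"ty": -0.5,"tz": 0,"rx": 0.15,"ry": -0.06,"rz": 0.23},
    {"grip": 1,"tx": 0.04,"ty": -0.45,"tz": 0,"rx": 0,"ry": 0,"rz": 0},
    {"grip": 1,"tx": 0,"ty": 0,"tz": 0.8,"rx": 0,"ry": 0,"rz": 0},
    {"grip": 1,"tx": 0,"ty": 0,"tz": 0.8,"rx": 0,"ry": 0,"rz": 0},
    {"grip": 1,"tx": 0,"ty": 0,"tz": 0.7,"rx": 0,"ry": 0,"rz": 0},
    {"grip": 1,"tx": 0,"ty": 0,"tz": 0,"rx": 0,"ry": 0,"rz": 0}
  ]
}}

```text
time_s: 6.35
eef_pos: [567.3, -218.8, 223.6]
ee_rot: [-3.141, 0.002, -1.807]
wrist_force: [-0.5, -0.4, -1.4]
opening: 0.999
```

```bash
python3 look.py h wrist
```

```text
6.4 [ 568.7 -219.4  226.9] [-3.1359e+00  9.0000e-04 -1.8062e+00] 1.002118396418658 [-0.103  0.359 -0.043 -0.    -1.163  1.439] [-1.09 -0.07  0.55]
```

View pics/h_wrist.png

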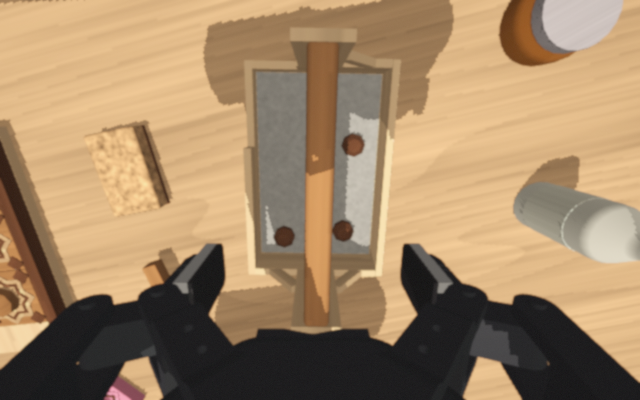

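The bar lies between the open fingers at u≈315. I'll make the small correction and descend.

>>> {"api": "move_arm", "payload": {
  "commands": [
    {"grip": 1,"tx": 0.1,"ty": 0,"tz": 0.4,"rx": -0.05,"ry": 0,"rz": 0.12},
    {"grip": 1,"tx": 0,"ty": 0,"tz": 0.8,"rx": 0,"ry": 0,"rz": 0},
    {"grip": 1,"tx": 0,"ty": 0,"tz": 0.8,"rx": 0,"ry": 0,"rz": 0},
    {"grip": 1,"tx": 0,"ty": 0,"tz": 0.5,"rx": 0,"ry": 0,"rz": 0},
    {"grip": 1,"tx": 0,"ty": 0,"tz": 0,"rx": 0,"ry": 0,"rz": 0}
  ]
}}

```text
time_s: 6.82
eef_pos: [573.7, -223.4, 136.8]
ee_rot: [-3.121, -0.002, -1.81]
wrist_force: [-1.4, -0.7, -0.4]
opening: 0.999
```

>>> {"api": "move_arm", "payload": {
  "commands": [
    {"grip": 1,"tx": 0.05,"ty": 0,"tz": 0.25,"rx": -0.2,"ry": 0,"rz": 0.1},
    {"grip": 1,"tx": 0,"ty": 0,"tz": 0.2,"rx": 0,"ry": 0,"rz": 0},
    {"grip": 1,"tx": 0,"ty": 0,"tz": 0,"rx": 0,"ry": 0,"rz": 0}
  ]
}}

```text
time_s: 7.07
eef_pos: [576.6, -225.8, 123.9]
ee_rot: [-3.135, -0.002, -1.818]
wrist_force: [-0.4, 0.4, 0.3]
opening: 0.995
```

```bash
python3 look.py i side
```

```text
7.1167 [ 577.2 -226.   124.7] [-3.1331e+00 -2.6000e-03 -1.8180e+00] 1.0028207032225462 [-0.111  0.462 -0.156  0.005 -0.945  1.432] [ 0.83 -0.56 -1.18]
```

View pics/i_side.png

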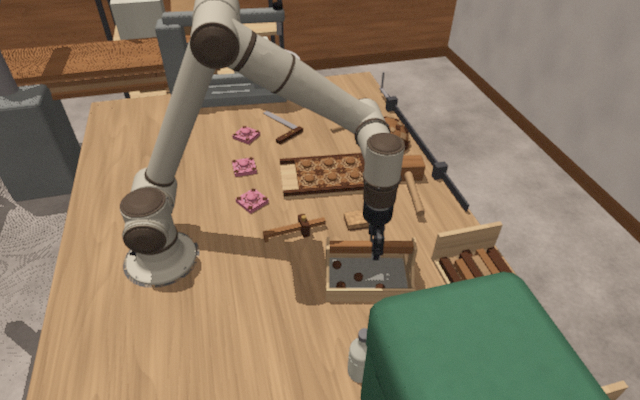

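The fingers straddle the bar at (377,245). I'll lower a touch and close.

>>> {"api": "move_arm", "payload": {
  "commands": [
    {"grip": 1,"tx": 0,"ty": 0.05,"tz": 0.2,"rx": -0.08,"ry": 0,"rz": 0},
    {"grip": 1,"tx": 0,"ty": 0,"tz": 0,"rx": 0,"ry": 0,"rz": 0},
    {"grip": -1,"tx": 0,"ty": 0,"tz": 0,"rx": 0,"ry": 0,"rz": 0},
    {"grip": -1,"tx": 0,"ty": 0,"tz": 0,"rx": 0,"ry": 0,"rz": 0},
    {"grip": -1,"tx": 0,"ty": 0,"tz": 0,"rx": 0,"ry": 0,"rz": 0},
    {"grip": -1,"tx": 0,"ty": 0,"tz": 0,"rx": 0,"ry": 0,"rz": 0},
    {"grip": -1,"tx": 0,"ty": 0,"tz": 0,"rx": 0,"ry": 0,"rz": 0},
    {"grip": -1,"tx": 0,"ty": 0,"tz": 0,"rx": 0,"ry": 0,"rz": 0},
    {"grip": -1,"tx": 0,"ty": 0,"tz": 0,"rx": 0,"ry": 0,"rz": 0},
    {"grip": -1,"tx": 0,"ty": 0,"tz": 0,"rx": 0,"ry": 0,"rz": 0}
  ],
  "newtons": 100
}}

```text
time_s: 7.95
eef_pos: [577.6, -226.2, 120.8]
ee_rot: [-3.134, -0.002, -1.817]
wrist_force: [0.7, -0.3, -0.4]
opening: 0.242
```

```bash
python3 look.py j wrist
```

```text
8.0 [ 577.6 -226.2  120.8] [-3.1337e+00 -2.3000e-03 -1.8173e+00] 0.2407993654818115 [-0.111  0.467 -0.158  0.004 -0.938  1.433] [-0.5   0.24 -0.37]
```

View pics/j_wrist.png

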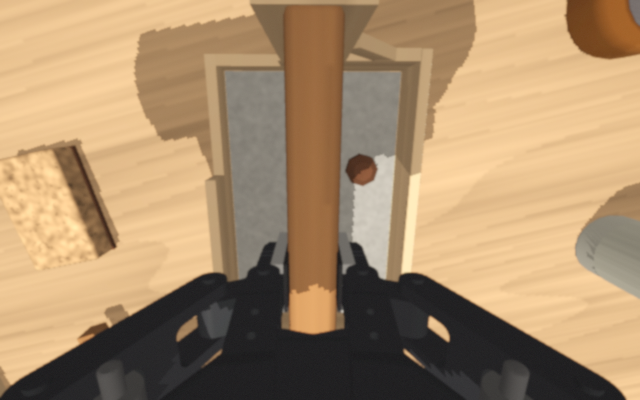

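The bar is gripped (opening 0.24, about 21 mm, with pads on both sides). Lifting gently.

>>> {"api": "move_arm", "payload": {
  "commands": [
    {"grip": -1,"tx": 0,"ty": 0,"tz": -0.15,"rx": 0,"ry": 0,"rz": 0},
    {"grip": -1,"tx": 0,"ty": 0,"tz": -0.25,"rx": 0,"ry": 0,"rz": 0},
    {"grip": -1,"tx": 0,"ty": 0,"tz": -0.35,"rx": 0,"ry": 0,"rz": 0},
    {"grip": -1,"tx": 0,"ty": 0,"tz": -0.4,"rx": 0,"ry": 0,"rz": 0},
    {"grip": -1,"tx": 0,"ty": 0,"tz": -0.4,"rx": 0,"ry": 0,"rz": 0},
    {"grip": -1,"tx": 0,"ty": 0,"tz": -0.4,"rx": 0,"ry": 0,"rz": 0},
    {"grip": -1,"tx": 0,"ty": 0,"tz": -0.4,"rx": 0,"ry": 0,"rz": 0},
    {"grip": -1,"tx": 0,"ty": 0,"tz": -0.4,"rx": 0,"ry": 0,"rz": 0},
    {"grip": -1,"tx": 0,"ty": 0,"tz": -0.4,"rx": 0,"ry": 0,"rz": 0},
    {"grip": -1,"tx": 0,"ty": 0,"tz": -0.3,"rx": 0,"ry": 0,"rz": 0},
    {"grip": -1,"tx": 0,"ty": 0,"tz": -0.2,"rx": 0,"ry": 0,"rz": 0},
    {"grip": -1,"tx": 0,"ty": 0,"tz": 0,"rx": 0,"ry": 0,"rz": 0},
    {"grip": -1,"tx": 0,"ty": 0,"tz": 0,"rx": 0,"ry": 0,"rz": 0},
    {"grip": -1,"tx": 0,"ty": 0,"tz": 0,"rx": 0,"ry": 0,"rz": 0}
  ]
}}

```text
time_s: 9.17
eef_pos: [569.8, -222.7, 268.4]
ee_rot: [3.127, 0.003, -1.821]
wrist_force: [0.8, 0.4, -4.3]
opening: 0.236
```

```bash
python3 look.py k side wrist
```

```text
9.2667 [ 569.5 -222.7  267.7] [ 3.1253e+00  3.0000e-03 -1.8214e+00] 0.24208162283478532 [-0.111  0.348  0.047 -0.005 -1.285  1.433] [ 0.8   0.27 -4.71]
```

View pics/k_side.png

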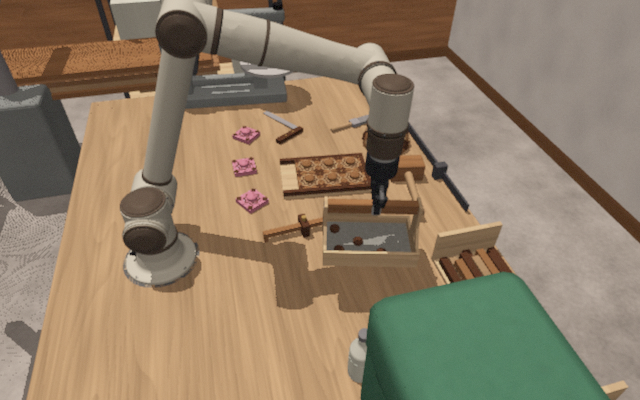

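The tote is held, with its underside at about 147 mm and the wrist force steady. Starting the tilt slowly: tool rx negative, ry positive.

>>> {"api": "move_arm", "payload": {
  "commands": [
    {"grip": -1,"tx": 0,"ty": 0,"tz": 0,"rx": -0.1,"ry": 0.1,"rz": 0},
    {"grip": -1,"tx": 0,"ty": 0,"tz": 0,"rx": -0.1,"ry": 0.1,"rz": 0},
    {"grip": -1,"tx": 0,"ty": 0,"tz": 0,"rx": -0.1,"ry": 0.1,"rz": 0},
    {"grip": -1,"tx": 0,"ty": 0,"tz": 0,"rx": -0.1,"ry": 0.1,"rz": 0},
    {"grip": -1,"tx": 0,"ty": 0,"tz": 0,"rx": -0.1,"ry": 0.1,"rz": 0},
    {"grip": -1,"tx": 0,"ty": 0,"tz": 0,"rx": -0.1,"ry": 0.1,"rz": 0},
    {"grip": -1,"tx": 0,"ty": 0,"tz": 0,"rx": -0.1,"ry": 0.1,"rz": 0},
    {"grip": -1,"tx": 0,"ty": 0,"tz": 0,"rx": -0.1,"ry": 0.1,"rz": 0},
    {"grip": -1,"tx": 0,"ty": 0,"tz": 0,"rx": -0.1,"ry": 0.1,"rz": 0},
    {"grip": -1,"tx": 0,"ty": 0,"tz": 0,"rx": -0.1,"ry": 0.1,"rz": 0}
  ]
}}

```text
time_s: 10.1
eef_pos: [569.4, -222.2, 264.4]
ee_rot: [3.005, -0.112, -1.813]
wrist_force: [0.4, 0.1, -3.1]
opening: 0.238
```

```bash
cat > tilt.py <<'E'
from cell import robot
from scipy.spatial.transform import Rotation as R
import numpy as np
s=robot.get_state();r=R.from_euler("xyz",s["ee_rot"]).as_matrix()
z=-r[:,2];x=-r[:,1];y=-r[:,0]
print("tilt",np.degrees(np.arccos(z[2])).round(2),"xdown",np.degrees(np.arcsin(-x[2])).round(2),"ydown",np.degrees(np.arcsin(-y[2])).round(2),s["eef_pos"].round(1),"grip",(s["eef_pos"]-19*r[:,2]).round(1),s["joint_positions"].round(2),s["time_s"])
g=s["eef_pos"]-19*r[:,2]
print("corner est",(g+112*x+72*y-128*z).round(1))
E
python3 tilt.py
```

```text
tilt 10.08 xdown 7.77 ydown 6.39 [ 569.4 -222.2  264.4] grip [ 572.4 -220.7  283.1] [-0.07  0.41  0.08  0.09 -1.4   1.37] 10.1
corner est [ 676.6 -189.   133.9]
```

>>> {"api": "move_arm", "payload": {
  "commands": [
    {"grip": -1,"tx": 0,"ty": 0,"tz": 0,"rx": -0.05,"ry": 0.06,"rz": 0},
    {"grip": -1,"tx": 0,"ty": 0,"tz": 0,"rx": -0.05,"ry": 0.06,"rz": 0},
    {"grip": -1,"tx": 0,"ty": 0,"tz": 0,"rx": -0.05,"ry": 0.06,"rz": 0},
    {"grip": -1,"tx": 0,"ty": 0,"tz": 0,"rx": -0.05,"ry": 0.06,"rz": 0},
    {"grip": -1,"tx": 0,"ty": 0,"tz": 0,"rx": -0.05,"ry": 0.06,"rz": 0},
    {"grip": -1,"tx": 0,"ty": 0,"tz": 0,"rx": -0.05,"ry": 0.06,"rz": 0},
    {"grip": -1,"tx": 0,"ty": 0,"tz": 0,"rx": -0.05,"ry": 0.06,"rz": 0},
    {"grip": -1,"tx": 0,"ty": 0,"tz": 0,"rx": -0.05,"ry": 0.06,"rz": 0},
    {"grip": -1,"tx": 0,"ty": 0,"tz": 0,"rx": -0.05,"ry": 0.06,"rz": 0},
    {"grip": -1,"tx": 0,"ty": 0,"tz": 0,"rx": -0.05,"ry": 0.06,"rz": 0},
    {"grip": -1,"tx": 0,"ty": 0,"tz": 0,"rx": -0.05,"ry": 0.06,"rz": 0},
    {"grip": -1,"tx": 0,"ty": 0,"tz": 0,"rx": -0.05,"ry": 0.06,"rz": 0}
  ]
}}

```text
time_s: 11.1
eef_pos: [570.1, -222.1, 264.6]
ee_rot: [2.935, -0.193, -1.799]
wrist_force: [0.1, -0.6, -3.9]
opening: 0.242
```

```bash
python3 tilt.py; python3 look.py l side wrist top
python3 - <<'E'
import cv2,numpy as np
a=cv2.imread("pics/l_side.png")[190:300,300:440];b=cv2.imread("pics/l_wrist.png")
h=np.zeros((600,640,3),np.uint8);h[:220,:280]=cv2.resize(a,None,fx=2,fy=2)
c=cv2.imread("pics/l_top.png")[120:230,350:450];h[:220,300:500]=cv2.resize(c,None,fx=2,fy=2)
h[220:600]=b[:380];cv2.imwrite("pics/l_m.png",h)
E
```

```text
tilt 16.14 xdown 11.59 ydown 11.08 [ 570.1 -222.1  264.6] grip [ 574.7 -219.5  282.9] [-0.04  0.45  0.1   0.15 -1.47  1.33] 11.1
corner est [ 665.5 -197.2  123.6]
11.25 [ 570.2 -222.   264.4] [ 2.9356 -0.1928 -1.7987] 0.23908712592632173 [-0.036  0.445  0.102  0.146 -1.47   1.326] [ 0.68  0.5  -4.19]
```

View pics/l_m.png

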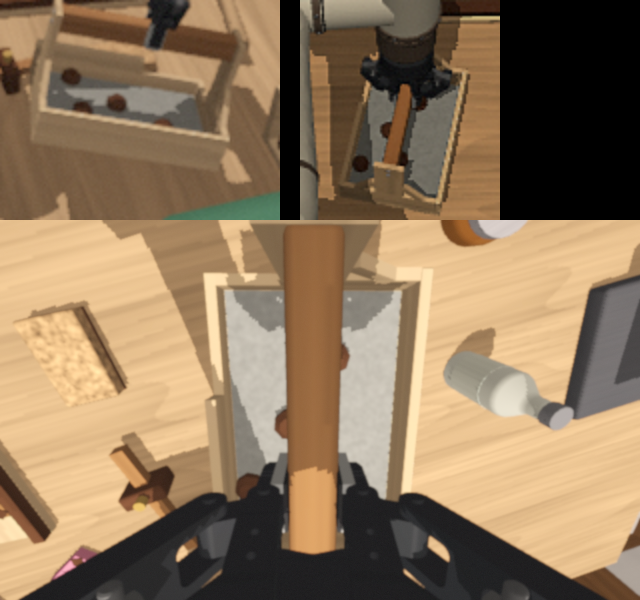

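The tote tilts as planned, and the bosses have begun to slide towards the corner. Continuing slowly.

>>> {"api": "move_arm", "payload": {
  "commands": [
    {"grip": -1,"tx": 0,"ty": 0,"tz": 0,"rx": 0,"ry": 0,"rz": 0},
    {"grip": -1,"tx": 0,"ty": 0,"tz": 0,"rx": 0,"ry": 0,"rz": 0},
    {"grip": -1,"tx": 0,"ty": 0,"tz": 0,"rx": 0,"ry": 0,"rz": 0},
    {"grip": -1,"tx": 0,"ty": 0,"tz": 0,"rx": 0,"ry": 0,"rz": 0},
    {"grip": -1,"tx": 0,"ty": 0,"tz": 0,"rx": 0,"ry": 0,"rz": 0},
    {"grip": -1,"tx": 0,"ty": 0,"tz": 0,"rx": 0,"ry": 0,"rz": 0},
    {"grip": -1,"tx": 0,"ty": 0,"tz": 0,"rx": -0.06,"ry": 0.06,"rz": 0},
    {"grip": -1,"tx": 0,"ty": 0,"tz": 0,"rx": -0.06,"ry": 0.06,"rz": 0},
    {"grip": -1,"tx": 0,"ty": 0,"tz": 0,"rx": -0.06,"ry": 0.06,"rz": 0},
    {"grip": -1,"tx": 0,"ty": 0,"tz": 0,"rx": -0.06,"ry": 0.06,"rz": 0},
    {"grip": -1,"tx": 0,"ty": 0,"tz": 0,"rx": -0.06,"ry": 0.06,"rz": 0},
    {"grip": -1,"tx": 0,"ty": 0,"tz": 0,"rx": -0.06,"ry": 0.06,"rz": 0},
    {"grip": -1,"tx": 0,"ty": 0,"tz": 0,"rx": -0.06,"ry": 0.06,"rz": 0},
    {"grip": -1,"tx": 0,"ty": 0,"tz": 0,"rx": -0.06,"ry": 0.06,"rz": 0},
    {"grip": -1,"tx": 0,"ty": 0,"tz": 0,"rx": -0.06,"ry": 0.06,"rz": 0},
    {"grip": -1,"tx": 0,"ty": 0,"tz": 0,"rx": -0.06,"ry": 0.06,"rz": 0},
    {"grip": -1,"tx": 0,"ty": 0,"tz": 0,"rx": 0,"ry": 0,"rz": 0},
    {"grip": -1,"tx": 0,"ty": 0,"tz": 0,"rx": 0,"ry": 0,"rz": 0},
    {"grip": -1,"tx": 0,"ty": 0,"tz": 0,"rx": 0,"ry": 0,"rz": 0}
  ]
}}

```text
time_s: 12.83
eef_pos: [570.8, -221.9, 264.2]
ee_rot: [2.863, -0.26, -1.782]
wrist_force: [-0.6, 0.4, -4.2]
opening: 0.239
```

```bash
cat > mont.sh <<'X'
python3 tilt.py; python3 look.py $1 side wrist top; python3 - $1 <<'E'
import cv2,numpy as np,sys
n=sys.argv[1]
a=cv2.imread(f"pics/{n}_side.png")[190:300,300:440];b=cv2.imread(f"pics/{n}_wrist.png")
h=np.zeros((600,640,3),np.uint8);h[:220,:280]=cv2.resize(a,None,fx=2,fy=2)
c=cv2.imread(f"pics/{n}_top.png")[120:230,350:450];h[:220,300:500]=cv2.resize(c,None,fx=2,fy=2)
h[220:600]=b[:380];cv2.imwrite(f"pics/{n}_m.png",h)
E
X
bash mont.sh m
```

```text
tilt 21.69 xdown 15.4 ydown 14.89 [ 570.8 -221.9  264.2] grip [ 576.9 -218.4  281.9] [-0.02  0.48  0.13  0.19 -1.54  1.3 ] 12.8333
corner est [ 654.1 -204.2  114.7]
12.9833 [ 570.7 -222.   264.4] [ 2.8633 -0.2599 -1.7818] 0.24125298318137328 [-0.015  0.484  0.126  0.19  -1.542  1.301] [ 0.13  0.26 -4.18]
```

View pics/m_m.png

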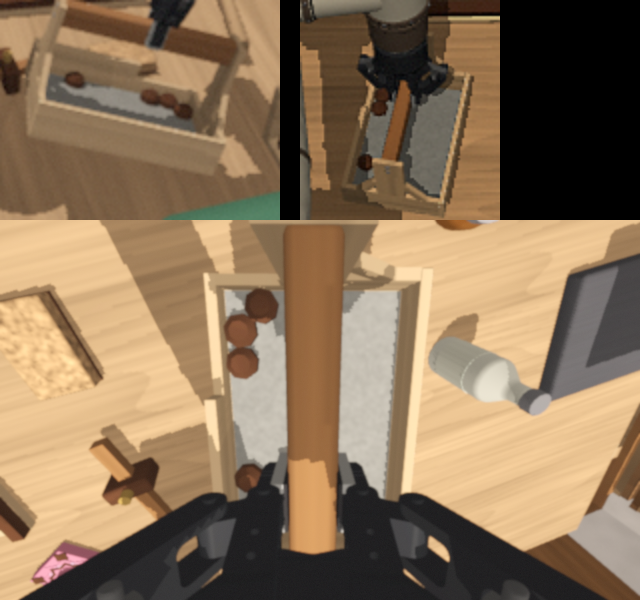

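Three bosses are in the corner, at about (245,330). The fourth, at (248,478), is rubbing along the +y wall. I'll tip further, mostly towards +x.

>>> {"api": "move_arm", "payload": {
  "commands": [
    {"grip": -1,"tx": 0,"ty": 0,"tz": 0,"rx": -0.08,"ry": 0.03,"rz": 0},
    {"grip": -1,"tx": 0,"ty": 0,"tz": 0,"rx": -0.08,"ry": 0.03,"rz": 0},
    {"grip": -1,"tx": 0,"ty": 0,"tz": 0,"rx": -0.08,"ry": 0.03,"rz": 0},
    {"grip": -1,"tx": 0,"ty": 0,"tz": 0,"rx": -0.08,"ry": 0.03,"rz": 0},
    {"grip": -1,"tx": 0,"ty": 0,"tz": 0,"rx": -0.08,"ry": 0.03,"rz": 0},
    {"grip": -1,"tx": 0,"ty": 0,"tz": 0,"rx": -0.08,"ry": 0.03,"rz": 0},
    {"grip": -1,"tx": 0,"ty": 0,"tz": 0,"rx": -0.08,"ry": 0.03,"rz": 0},
    {"grip": -1,"tx": 0,"ty": 0,"tz": 0,"rx": -0.08,"ry": 0.03,"rz": 0},
    {"grip": -1,"tx": 0,"ty": 0,"tz": 0,"rx": -0.08,"ry": 0.03,"rz": 0},
    {"grip": -1,"tx": 0,"ty": 0,"tz": 0,"rx": -0.08,"ry": 0.03,"rz": 0},
    {"grip": -1,"tx": 0,"ty": 0,"tz": 0,"rx": 0,"ry": 0,"rz": 0},
    {"grip": -1,"tx": 0,"ty": 0,"tz": 0,"rx": 0,"ry": 0,"rz": 0},
    {"grip": -1,"tx": 0,"ty": 0,"tz": 0,"rx": 0,"ry": 0,"rz": 0},
    {"grip": -1,"tx": 0,"ty": 0,"tz": 0,"rx": 0,"ry": 0,"rz": 0},
    {"grip": -1,"tx": 0,"ty": 0,"tz": 0,"rx": 0,"ry": 0,"rz": 0},
    {"grip": -1,"tx": 0,"ty": 0,"tz": 0,"rx": 0,"ry": 0,"rz": 0}
  ]
}}

```text
time_s: 14.32
eef_pos: [571.3, -222.1, 264.3]
ee_rot: [2.769, -0.292, -1.771]
wrist_force: [0.4, -0.1, -4.7]
opening: 0.244
```

```bash
bash mont.sh n
```

```text
tilt 26.88 xdown 20.39 ydown 16.75 [ 571.3 -222.1  264.3] grip [ 579.1 -218.5  281.3] [-0.01  0.54  0.18  0.2  -1.65  1.3 ] 14.3167
corner est [ 640.2 -207.6  107.4]
14.4667 [ 571.3 -222.1  264.4] [ 2.7693 -0.2923 -1.7709] 0.2377066257821223 [-0.012  0.536  0.184  0.198 -1.645  1.299] [-0.09 -0.62 -3.95]
```

View pics/n_m.png

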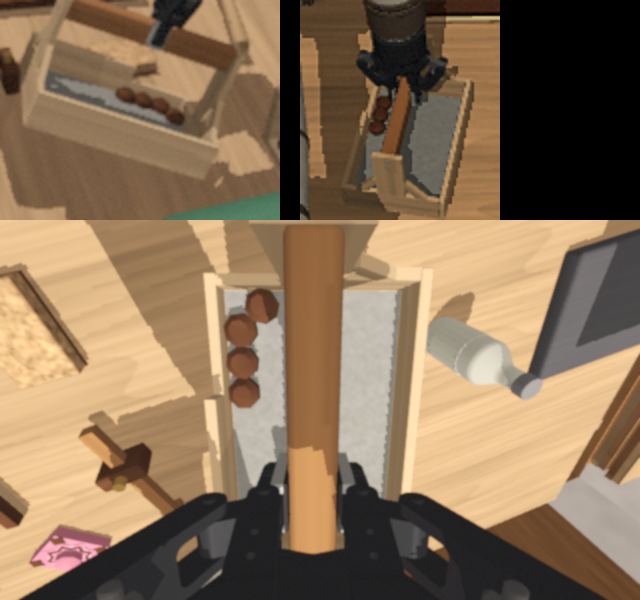

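All four are gathered at the corner. I'll measure the distances with rays onto the tilted floor plane.

Run:
```python
import cv2,numpy as np,pickle
from h import *
from scipy.spatial.transform import Rotation as R
w=pickle.load(open("n_wrist.pkl","rb"));s=pickle.load(open("n_side.pkl","rb"))
r=R.from_euler("xyz",[2.7693,-.2923,-1.7709]).as_matrix();e=np.array([571.3,-222.1,264.4])
X,Y,Z=-r[:,1],-r[:,0],-r[:,2]
def rp(c,u,v,pt):
    K=c["intrinsics"];E=np.array(c["extrinsics"],float);Rr=E[:3,:3]
    d=Rr.T@np.array([(u-K[0,2])/K[0,0],-(v-K[1,2])/K[1,1],-1.]);o=-Rr.T@E[:3,3]
    return o+d*(((pt-o)@Z)/(d@Z))
P=cloud(w);g=e-19*r[:,2]
u,v=270,200   # floor pixel in wrist
fl=[(P[v,u]-g)@Z for v,u in [(200,260),(230,255),(120,370),(180,370),(150,360)]]
print("floor rel grip",np.round(fl,1))
f0=np.median(fl)
hsv=cv2.cvtColor(w["frame"],cv2.COLOR_RGB2HSV)
crop=w["frame"][50:210,200:300,::-1];cv2.imwrite("pics/n_c.png",cv2.resize(crop,None,fx=5,fy=5,interpolation=cv2.INTER_CUBIC)[:600+200])
cn=rp(w,226,70,g+f0*Z)
print("corner img",cn.round(1))
for uv in [(262,85),(240,110),(243,142),(244,173)]:
    b=rp(w,*uv,g+(f0+13)*Z);d=b-cn
    print(b.round(1),"rel corner x,y",(d@X).round(1),(d@Y).round(1),"dist(7mm high)",np.hypot(np.hypot(d@X,d@Y),7).round(1))
```

```text
floor rel grip [-132.9 -133.3 -134.  -133.4 -134.4]
corner img [ 630.2 -207.8  106.1]
[ 618.5 -230.5  130.9] rel corner x,y -12.6 -30.7 dist(7mm high) 33.9
[ 605.3 -208.   132.1] rel corner x,y -31.2 -12.4 dist(7mm high) 34.3
[ 582.8 -201.5  141. ] rel corner x,y -56.3 -13.2 dist(7mm high) 58.2
[ 560.1 -193.4  149.8] rel corner x,y -81.9 -12.4 dist(7mm high) 83.2
```

View pics/n_c.png

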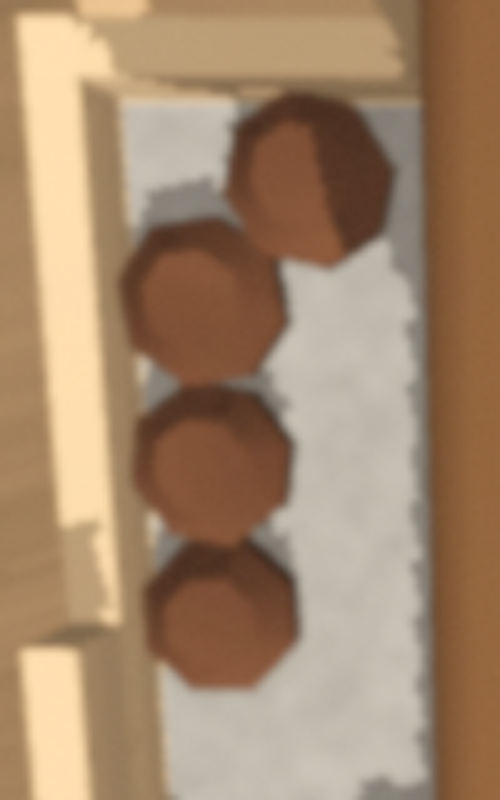

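The farthest boss is 83 mm from the corner and the corner is about 106 mm up. One last check of the module, the bystanders and stillness before handing in.

```bash
python3 look.py o wrist top side; python3 tilt.py
python3 - <<'E'
import cv2,numpy as np,pickle
from cell import robot
print("dq",robot.get_state()["dq"].round(4))
a=cv2.imread("pics/n_wrist.png")[60:180,215:280].astype(int);b=cv2.imread("pics/o_wrist.png")[60:180,215:280].astype(int)
print("boss motion diff",abs(a-b).mean())
t=cv2.imread("pics/o_top.png");cv2.imwrite("pics/o_c.png",cv2.resize(t[130:280,120:520],None,fx=2,fy=2,interpolation=cv2.INTER_CUBIC))
E
```

```text
14.6167 [ 571.3 -222.1  264.2] [ 2.7691 -0.2924 -1.7709] 0.23841745710221804 [-0.012  0.537  0.184  0.198 -1.645  1.299] [-0.35  0.06 -3.55]
tilt 26.89 xdown 20.4 ydown 16.75 [ 571.3 -222.1  264.2] grip [ 579.1 -218.5  281.2] [-0.01  0.54  0.18  0.2  -1.65  1.3 ] 14.6167
corner est [ 640.2 -207.6  107.2]
dq [ 0.0012  0.0001  0.001   0.0014 -0.0006 -0.0063]
boss motion diff 0.6462393162393162
```

View pics/o_c.png

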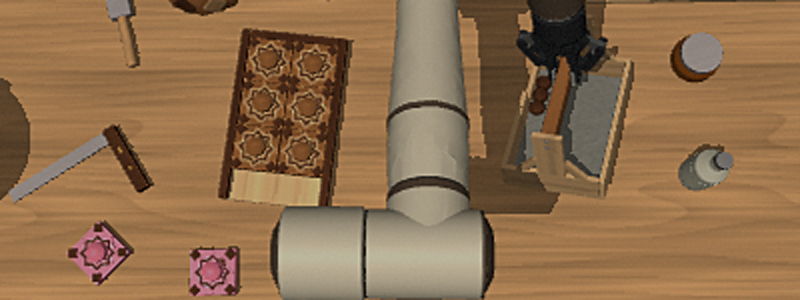

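The panel shows no open joint, with both rows ending level at (275,172). The square and glue bottle stand where they were, and everything is still. Handing in.

```bash
python3 -c "
from cell import robot
print(robot.job_done())"
```

```text
the job is handed in; nothing more can be done
None
```

I closed the joint and handed the job in after about 15 s of the 53 s limit. The arm is still holding the tote up and tilted, with all four bosses in the picking corner. No verdict was reported, so these are my own last checks:

- **Module:** I pushed the loose brown tile about 28 mm with shut fingertips until it pressed on its neighbour at about 12 N. The last top view shows no gap, with both rows ending level. The first push left about 2 mm because the tips had crept up to z≈30, so I backed off, lowered and pushed again.
- **Tote:** I gripped the handle at 100 N and lifted the tote about 147 mm. It is tilted 26.9° (20° towards +x, 17° towards +y), with its picking corner about 106 mm above the bench. Two wrist pictures taken 0.15 s apart showed no motion.
- **Bosses:** They lie 34, 34, 58 and 83 mm from the inside corner (limit 100 mm), and none spilled. They sit in a row along the +y wall rather than in a tight cluster.
- **Bystanders:** The glue bottle and try square look unmoved in the last top view. The arm hid the gauge and sanding block there, but both were still in place in an earlier wrist view and nothing came near them afterwards.

One small disagreement: the tote's floor measured about 133 mm below the grasp point, against the 128 mm I had assumed. The handle was probably gripped about 5 mm higher than planned.

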